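Switch on the microscope station in order

TASK

Start up the microscope station in its proper order: with the fingertips press down the round key (lamp), then the square key (camera), then the long bar key (recorder), each lightly and all the way down so that it stays down. Only press: do not grasp or lift anything, do not push the switch boxes from their places or shift the things that stand around them, and finish clear of everything.

Things in the scene. Friction and masses are not known exactly. Their poses are not given: they have to be found in the camera images.
- round_switch: White round puck-shaped switch box, 84 mm across, with a round key 38 mm across (grey) in the middle of its top. The housing is 34 mm high, weighs about 0.55 kg and stands loose on the grey mat, whose flat top lies 8 mm above the worktop. Origin: centre of its underside, z up.
- round_key (a joint): How far the round key is pressed down (m): 0 = up, its top 48 mm above the mat (14 mm above the housing); 0.008 = fully down against its stop. It moves with a steady resistance of about 2 N and stays where it is left. Its cap is springy: it gives 1 mm per 2 N on top of this, up to 5 mm, and comes back when let go. Pressing harder than 25 N strains the switch.
- round_key_top (a point): Centre of the flat top of the round key; moves with the key.
- square_switch: White square switch box, 76 x 76 mm, with a square key 36 x 36 mm (grey) in the middle of its top. The housing is 34 mm high, weighs about 0.55 kg and stands loose on the grey mat, whose flat top lies 8 mm above the worktop. Origin: centre of its underside, z up.
- square_key (a joint): How far the square key is pressed down (m): 0 = up, its top 48 mm above the mat (14 mm above the housing); 0.008 = fully down against its stop. It moves with a steady resistance of about 2 N and stays where it is left. Its cap is springy: it gives 1 mm per 2 N on top of this, up to 5 mm, and comes back when let go. Pressing harder than 25 N strains the switch.
- square_key_top (a point): Centre of the flat top of the square key; moves with the key.
- bar_switch: White oblong switch box, 56 mm along its x and 100 mm along its y, with a long bar key 22 mm (x) by 66 mm (y) (grey) in the middle of its top. The housing is 34 mm high, weighs about 0.55 kg and stands loose on the grey mat, whose flat top lies 8 mm above the worktop. Origin: centre of its underside, z up.
- bar_key (a joint): How far the bar key is pressed down (m): 0 = up, its top 48 mm above the mat (14 mm above the housing); 0.008 = fully down against its stop. It moves with a steady resistance of about 2 N and stays where it is left. Its cap is springy: it gives 1 mm per 2 N on top of this, up to 5 mm, and comes back when let go. Pressing harder than 25 N strains the switch.
- bar_key_top (a point): Centre of the flat top of the bar key; moves with the key.
- canister: Bystander, loose: objective canister, a screw-capped pot 38 mm across, 57 mm high. Origin: centre of its underside.
- coverslips: Bystander, loose: small square coverslip box, 30 x 30 x 17 mm. Origin: centre of its underside.
- vial: Bystander, loose: small glass vial with a screw cap, 18 mm across, 65 mm high. Origin: centre of its underside.
- small_dish: Bystander, loose: clear open petri dish, 60 mm across, 14 mm high. Origin: centre of its underside.
- eyepiece: Bystander, loose: black spare eyepiece, 35 mm across, 51 mm high. Origin: centre of its underside.
- loupe: Bystander, loose: folded pocket loupe lying flat, 27 x 44 x 15 mm. Origin: centre of its underside.
- stereo_microscope: The stereo microscope, fixed, at the right of the mat: base about 0.2 x 0.3 m, its head about 0.45 m high; keep the arm clear of it (swing in from the right with the arm drawn back to within 0.4 m of its base axis). Origin: underside of its base.
Mind the look-alikes: they are no part of the job. What is shaped like the square_switch but pink is not meant. What is shaped like the round_switch but blue is not meant.

How it is judged:
By the outcome, as a careful person would: the job done as asked, in the order asked, and still so for the second after the job is handed in, with the robot touching nothing.
It also fails if it takes over 51 s, if anything falls off the work surface, if the arm or the gripper's body presses on something with over 40 N, if the wrist force passes 120 N, or if a joint passes its speed limit or range.

ROBOT

A 7-joint arm with a two-finger parallel gripper is mounted at the origin on a cart in front of the work surface, level with it; the furniture and walls round the work are solid. World frame = base frame: x ahead of the robot, y to its left, z up, the work surface at z = 0. Lengths are in m, angles in rad, forces in N, time in s.
With the tool pointing down it reaches from about 0.425 to 0.925 m from the base axis. Payload 6.8 kg.
Tool frame: the origin (TCP) lies at the very end of the fingers, on their centre line; the grasp point (between the pads) lies 19 mm behind it (hold_point_z is the distance from the TCP to the grasp point, in m); z points along the fingers, y is the direction in which the jaws open and shut (so a half turn about z gives the same grasp; the last joint's range is limited). The gripper opens to 85 mm and grips with 20 to 120 N. Pads are 22 mm wide; open, the fingers measure 114 mm over their backs; the gripper's body (76 mm by 85 mm) begins 54 mm behind the grasp point. The pads swing forward as they close: fully open they stand 13 mm farther back than shut.
Start: joints at [1.227, 0.477, 0.022, 1.555, -0.011, 1.109, -0.083], TCP at [0.158, -0.656, 0.231] pointing down, gripper open.
Joint ranges: [-2.96, 2.96], [-0.34, 2.1], [-1.41, 1.46], [0.24, 2.44], [-1.37, 4.51], [0.17, 1.92], [-2.96, 2.96]. Speed limits (rad/s): [2.39, 2.39, 3.14, 3.14, 3.14, 3.14, 3.14].

INTERFACE

Orientations are given as a unit quaternion [w, x, y, z].
In Python, from station import get_obs, read_camera, calibration, hand_in, regions_of, hold_point_z gives the robot as it stands.
- The arm moves only by the tool send_rows, never from a script. Its argument "motion" is text: rows parted by semicolons, each of 7 numbers parted by spaces: the shift along the world's x, y, z in cm, then the turn, a rotation vector about the world's x, y, z in degrees, then the closure, from 0 (fully open) to 1 (shut). In form: dx dy dz rx ry rz fingers; .... A call has 1 to 20 rows; each row shifts and turns the pose as measured when the row begins; what a row does not reach is not made up. A row lasts 1/12 s, in which the tool goes at most 41.7 mm and 7.16 degrees, less where a joint would pass 70% of its speed; a pose out of reach is approached as far as the arm can. A call is refused whole if a number of a shift passes 4.17 or a number of a turn 7.16, either way. A call with a gripper value outside its range is refused whole. The fingers move at their own pace and stop on an object; "newtons" is the grip in N (left out, the last holds). Time passes only in rows, so rows that do not move let the fingers close. It gives the time, the measured TCP pose, the force and the opening at its end, in the units of the state.
- get_obs(): the state, without advancing time (a new reading comes with each control period).
- read_camera(name): name is "side" or "top"; returns the picture (420x560x3 uint8, red, green, blue); there is no depth.
- calibration(name): a dict with "mtx" (3x3 intrinsics, pixels), "R" (3x3) and "t" (3): a world point X has camera coordinates R X + t. Camera axes: x right, y down, z forward; pixel columns grow to the right and rows downward; lengths in m; the calibration is good to about 2 mm. A picture is of the moment at which its call begins. calibration takes no time and is no camera call.
- hand_in(): hands the job in, once; it reports no verdict.
Trained networks look in the newest picture that a camera, given by its name, has taken for a name from the list of things; names that differ only in an ending like _2 or _b are one class to them, and where a whole thing is asked for, a point or a joint stands for the part that bears it (a point fixed in the world has none). Each returns a list of dicts, best first, with "conf" (0 to 1); they miss things now and then, are a little off and sometimes report something else, mostly with a low value. They report only what shows in the picture. A call takes as long as a camera call. They do not tell look-alikes from the thing itself.
- regions_of(thing, camera): "region" (420x560 bool, what is visible of it) and "point" ([column, row] in pixels, amid what is visible of it).
The state is a dict: "t": time; "q": joint angles; "joint_vel": joint speeds; "joint_torque": joint torques, N m; "eef_pos": TCP position; "tool_rot": TCP orientation; "contact_force": force on the tool from outside, world axes, zero at the start; "torque": the same for the moment, N m; "gripper_width": opening from 0.0 (shut) to 1.0 (fully open).
Only numpy, scipy, OpenCV 4.12 (cv2) and the standard library are available. Lean on these libraries where they do the work, as an engineer would, in place of code of your own. Each camera call takes 0.05 s, during which the arm holds its last target.

## Working session

There is one attempt and no reset: what is moved stays moved. The work goes in short steps, Python scripts to look and compute and a tool call to move; the robot and the scene stay as the last step left them, time stands still between calls to the robot, and variables do not carry over. Pictures are saved under pics/ and viewed, and the job is handed in when it is done.

Besides the shell and the picture viewer there is one more tool, called as name(argument=value, ...) on one line, values as JSON. send_rows: Moves the arm, as the interface text tells. Its arguments: {"type":"object","properties":{"motion":{"type":"string"},"newtons":{"type":"number"}},"required":["motion"]}

```bash
mkdir -p pics; ls; python3 - <<'E'
from station import *
import cv2
o=get_obs(); print({k:o[k] for k in('t','eef_pos','tool_rot','contact_force','gripper_width')})
for n in('top','side'):
    im=read_camera(n); cv2.imwrite(f'pics/{n}0.png',im[:,:,::-1]); c=calibration(n); print(n,c)
E
```

```text
pics
{'t': 0.0, 'eef_pos': array([ 0.15752562, -0.65575457,  0.23032044]), 'tool_rot': array([-8.94778669e-04,  9.93058317e-01,  1.17619501e-01, -1.74455246e-04]), 'contact_force': array([ 0.63857462, -0.53287839, -0.62453346]), 'gripper_width': 0.997140562651668}
top {'mtx': array([[458.69766156,   0.        , 278.90055961],
       [  0.        , 458.69766156, 206.73299179],
       [  0.        ,   0.        ,   1.        ]]), 'R': array([[ 0.0224718 , -0.99972267,  0.00704277],
       [-0.99363034, -0.02311184, -0.11029321],
       [ 0.11042539, -0.00451943, -0.99387414]]), 't': array([0.02913864, 0.53988802, 1.66139595])}
side {'mtx': array([[397.98574064,   0.        , 278.90099394],
       [  0.        , 397.98574064, 209.89380214],
       [  0.        ,   0.        ,   1.        ]]), 'R': array([[-0.96503791, -0.26209421,  0.00290829],
       [-0.16887692,  0.61324711, -0.77162722],
       [ 0.20045553, -0.74514066, -0.63606837]]), 't': array([0.51775088, 0.12374491, 1.49672721])}
```

View pics/top0.png

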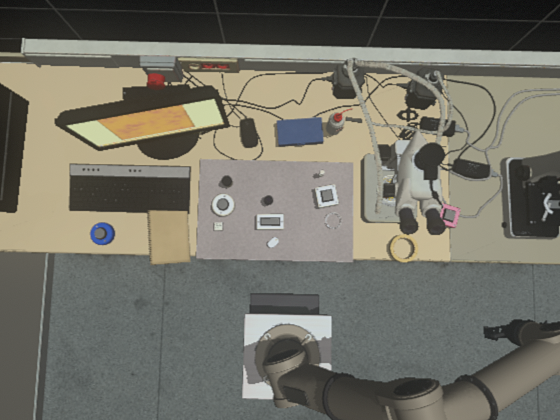

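View pics/side0.png

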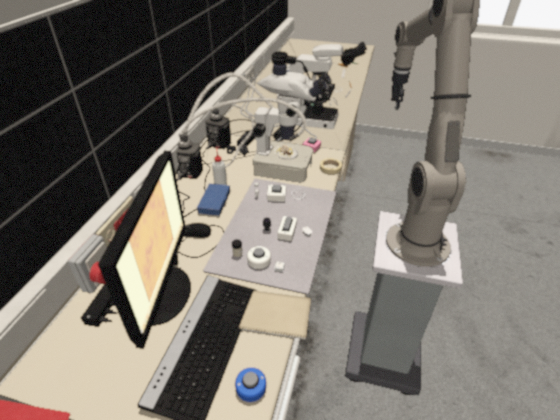

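```bash
cat > h.py <<'E'
import numpy as np, cv2
from station import *
def ray(n,p):
    c=calibration(n); R,t,K=map(np.array,(c['R'],c['t'],c['mtx']))
    return -R.T@t, R.T@(np.linalg.inv(K)@[p[0],p[1],1])
def onz(n,p,z):
    o,d=ray(n,p); return o+d*(z-o[2])/d[2]
def proj(n,X):
    c=calibration(n); v=np.array(c['R'])@X+c['t']; v=np.array(c['mtx'])@v; return v[:2]/v[2]
E
python3 - <<'E'
from h import *
for n in('top','side'):
    im=read_camera(n)[:,:,::-1]
    a=im[155:265,195:355] if n=='top' else im[170:290,205:340]
    cv2.imwrite(f'pics/{n}1.png',cv2.resize(a,None,fx=5,fy=5,interpolation=cv2.INTER_CUBIC))
    for th in('round_switch','square_switch','bar_switch','canister','coverslips','vial','small_dish','eyepiece','loupe'):
        for r in regions_of(th,n)[:3]:
            m=r['region']; ys,xs=np.nonzero(m)
            z=.03
            print(n,th,round(r['conf'],2),np.round(r['point'],1),m.sum(),(xs.min(),xs.max(),ys.min(),ys.max()),np.round(onz(n,(xs.mean(),ys.mean()),z)[:2],3))
print(get_obs()['t'])
E
```

```text
top round_switch 0.89 [220.8 202.3] 444 (np.int64(211), np.int64(234), np.int64(192), np.int64(215)) [0.545 0.25 ]
top round_switch 0.66 [100.  234.7] 500 (np.int64(90), np.int64(115), np.int64(221), np.int64(244)) [0.428 0.685]
top square_switch 0.68 [448.8 215.8] 343 (np.int64(440), np.int64(459), np.int64(203), np.int64(227)) [ 0.524 -0.588]
top bar_switch 0.93 [271.5 222.5] 434 (np.int64(256), np.int64(283), np.int64(214), np.int64(229)) [0.484 0.075]
top canister 0.28 [223.5 202.6] 416 (np.int64(212), np.int64(234), np.int64(193), np.int64(215)) [0.544 0.249]
top coverslips 0.61 [217.2 228. ] 93 (np.int64(213), np.int64(223), np.int64(222), np.int64(232)) [0.46  0.264]
top coverslips 0.18 [224.2 202.4] 433 (np.int64(211), np.int64(234), np.int64(193), np.int64(215)) [0.543 0.249]
top vial 0.26 [226.8 181. ] 120 (np.int64(221), np.int64(232), np.int64(175), np.int64(187)) [0.631 0.238]
top loupe 0.64 [270.1 239.7] 71 (np.int64(268), np.int64(277), np.int64(237), np.int64(246)) [0.41  0.062]
side round_switch 0.66 [257.8 258.3] 453 (np.int64(246), np.int64(270), np.int64(246), np.
[... 357 characters left out ...]
200)) [ 0.584 -0.125]
side bar_switch 0.88 [286.9 227.2] 359 (np.int64(277), np.int64(296), np.int64(216), np.int64(239)) [0.485 0.079]
side bar_switch 0.45 [303.9 231.5] 56 (np.int64(302), np.int64(310), np.int64(227), np.int64(234)) [0.409 0.076]
side canister 0.43 [237.7 249.4] 153 (np.int64(231), np.int64(241), np.int64(239), np.int64(255)) [0.634 0.229]
side vial 0.36 [256.8 190.1] 46 (np.int64(254), np.int64(258), np.int64(182), np.int64(195)) [ 0.675 -0.131]
side small_dish 0.41 [286.3 226.9] 354 (np.int64(277), np.int64(296), np.int64(216), np.int64(239)) [0.486 0.08 ]
side eyepiece 0.51 [274.4 187.8] 76 (np.int64(271), np.int64(280), np.int64(184), np.int64(192)) [ 0.595 -0.156]
1.1
```

View pics/top1.png

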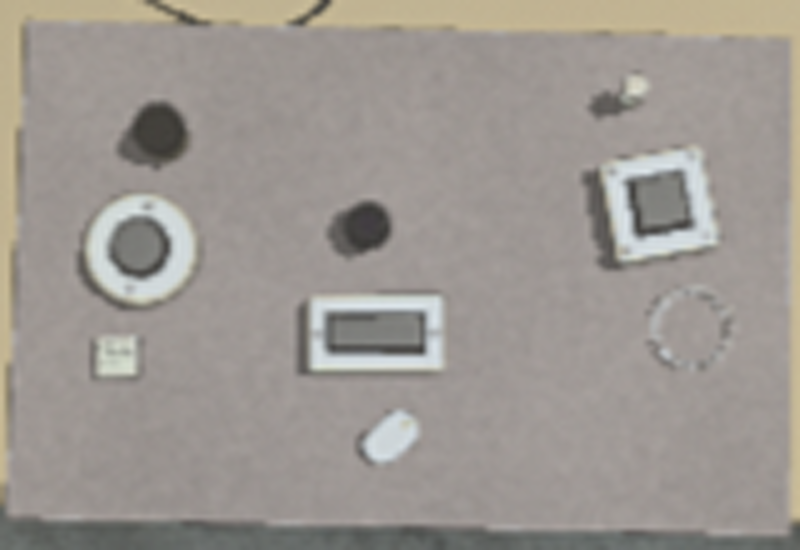

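View pics/side1.png

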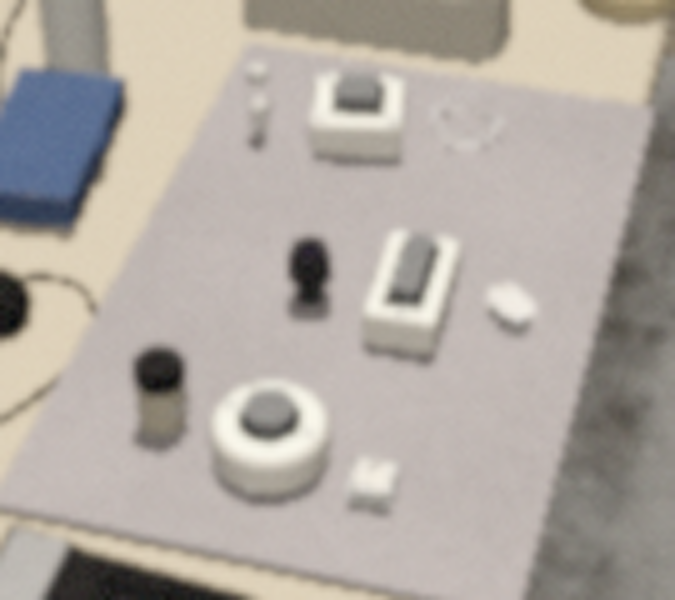

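```bash
python3 - <<'E'
from h import *
P={'round':((140,245),(268,409)),'square':((661,202),(358,89)),'bar':((375,332),(416,263))}
for k,(a,b) in P.items():
    a=(np.array(a)+.5)/5-.5+[195,155]; b=(np.array(b)+.5)/5-.5+[205,170]
    print(k,onz('top',a,.056).round(4),onz('side',b,.056).round(4))
print('vial base', onz('top',(317,175),.008),'head',onz('top',(408,225),.35), onz('top',(408,232),.3))
E
```

```text
round [0.5429 0.2461 0.056 ] [0.5424 0.253  0.056 ]
square [ 0.5832 -0.1319  0.056 ] [ 0.5824 -0.125   0.056 ]
bar [0.4835 0.0741 0.056 ] [0.4811 0.0768 0.056 ]
vial base [ 0.66503596 -0.09936017  0.008     ] head [ 0.4577337  -0.34255984  0.35      ] [ 0.43999038 -0.35676745  0.3       ]
```

send_rows(motion="-1 4 1 0 0 0 1;-1 4 1 0 0 0 1;-1 4 1 0 0 0 1;-1 4 1 0 0 0 1;-1 4 1 0 0 0 1;-1 4 1 0 0 0 1")

```text
t: 1.6
eef_pos: [0.099, -0.42, 0.2829]
tool_rot: [-0.003, 0.993, 0.118, -0.001]
contact_force: [-1.1, 0.5, 1.1]
gripper_width: 0.147
```

send_rows(motion="1 4 0 0 0 0 1;2 3.3 0 0 0 0 1;2.5 2.5 0 0 0 0 1;2.8 2.5 0 0 0 0 1;2.5 3 0 0 0 0 1;2 3.5 0 0 0 0 1")

```text
t: 2.1
eef_pos: [0.2226, -0.2244, 0.2863]
tool_rot: [0.002, 0.994, 0.11, -0.0]
contact_force: [1.1, -0.4, -0.2]
gripper_width: 0.001
```

send_rows(motion="1.5 3.8 0 0 0 0 1;1.5 3.8 0 0 0 0 1;1.5 3.8 0 0 0 0 1;1.5 3.8 0 0 0 0 1;1.5 3.8 0 0 0 0 1;1.5 3.8 0 0 0 0 1;1.5 3.8 0 0 0 0 1;1.5 3.8 0 0 0 0 1;1.5 3.8 0 0 0 0 1;1.5 3.8 0 0 0 0 1")

```text
t: 2.93
eef_pos: [0.3695, 0.1577, 0.2903]
tool_rot: [0.009, 0.994, 0.11, 0.007]
contact_force: [0.8, -0.3, -0.8]
gripper_width: 0.003
```

send_rows(motion="2.8 1.5 -2 0 0 -4 1;2.8 1.5 -2.5 0 0 -4 1;2.8 1.5 -2.7 0 0 -4 1;2.8 1.5 -2.7 0 0 0 1;2.8 1.5 -2.7 0 0 0 1;2.8 1.5 -2.7 0 0 0 1;0.5 0.1 -2 0 0 0 1;0 0 0 0 0 0 1")

```text
t: 3.6
eef_pos: [0.5306, 0.2446, 0.1271]
tool_rot: [0.011, 1.0, 0.023, 0.007]
contact_force: [-0.2, 0.1, 0.0]
gripper_width: 0.002
```

send_rows(motion="0.6 0.2 -2 1.2 0.8 -1.3 1;0.6 0.2 -2 0 0 -1.3 1;0 0 -0.5 0 0 0 1;0 0 0 0 0 0 1")

```text
t: 3.93
eef_pos: [0.5427, 0.2492, 0.0833]
tool_rot: [-0.001, 1.0, -0.001, -0.0]
contact_force: [0.1, -0.3, 0.6]
gripper_width: 0.001
```

```bash
python3 - <<'E'
from h import *
for n in('top','side'):
    im=read_camera(n)[:,:,::-1]
    a=im[155:265,195:355] if n=='top' else im[170:290,205:340]
    cv2.imwrite(f'pics/{n}2.png',cv2.resize(a,None,fx=5,fy=5,interpolation=cv2.INTER_CUBIC))
    p=proj(n,get_obs()['eef_pos']); print(n,(p+.5-np.array([195,155] if n=='top' else [205,170]))*5)
o=get_obs();print(o['t'],o['eef_pos'],o['tool_rot'],o['contact_force'])
E
```

```text
top [131.39360335 240.7650202 ]
side [267.56207057 376.61070911]
4.0333 [0.54320105 0.24977416 0.08466697] [-1.05040113e-03  9.99999082e-01 -6.16838124e-04  5.92610503e-04] [ 1.04448208  0.34501552 -0.33852395]
```

View pics/side2.png

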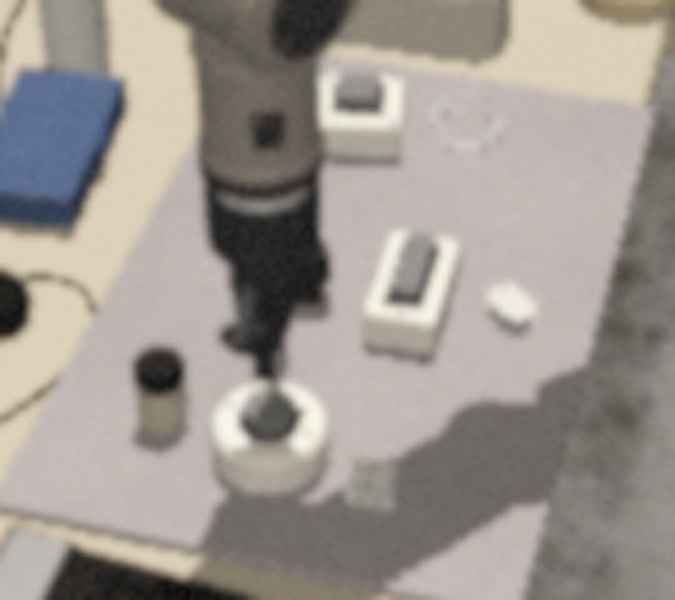

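View pics/top2.png

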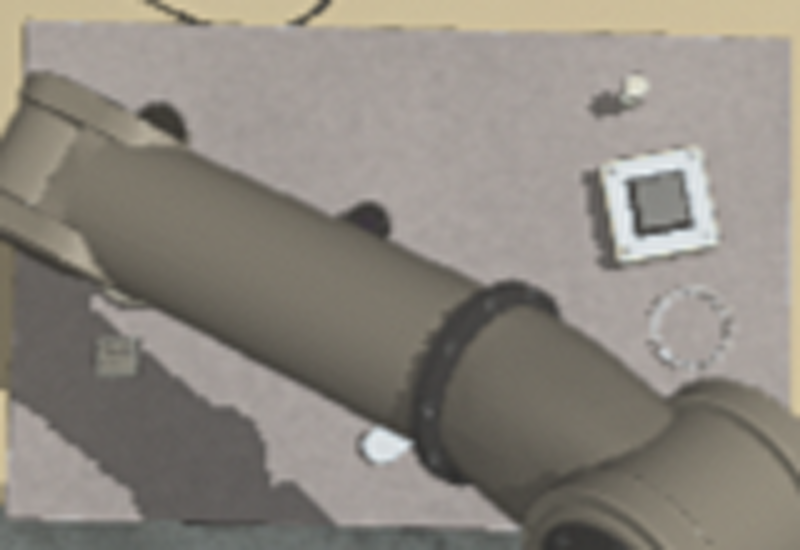

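send_rows(motion="0 0 -1 0 0 0 1;0 0 -0.7 0 0 0 1;0 0 -0.5 0 0 0 1;0 0 -0.3 0 0 0 1;0 0 -0.3 0 0 0 1;0 0 0 0 0 0 1")

```text
t: 4.53
eef_pos: [0.5441, 0.2502, 0.0594]
tool_rot: [-0.002, 1.0, 0.0, 0.004]
contact_force: [0.1, -0.3, 0.6]
gripper_width: 0.001
```

send_rows(motion="-0.1 -0.1 -0.4 0 0 0 1;0 0 -0.3 0 0 0 1;0 0 -0.3 0 0 0 1;0 0 -0.3 0 0 0 1")

```text
t: 4.87
eef_pos: [0.5435, 0.2497, 0.0464]
tool_rot: [-0.002, 1.0, 0.0, 0.005]
contact_force: [-0.1, -1.4, 2.9]
gripper_width: -0.002
```

send_rows(motion="0 0 -0.1 0 0 0 1;0 0 0 0 0 0 1")

```text
t: 5.03
eef_pos: [0.5435, 0.2498, 0.0452]
tool_rot: [-0.002, 1.0, 0.0, 0.005]
contact_force: [-0.8, -1.3, 5.7]
gripper_width: 0.002
```

```bash
python3 - <<'E'
from h import *
o=get_obs();print(o['t'],o['eef_pos'],o['contact_force'],o['joint_vel'].round(3))
E
```

```text
5.0333 [0.54353319 0.2497652  0.04524992] [-0.79552747 -1.27476957  5.72008634] [-0.002 -0.001  0.001 -0.001  0.001  0.007  0.001]
```

send_rows(motion="0 0 -0.1 0 0 0 1;0 0 0 0 0 0 1;0 0 0 0 0 0 1")

```text
t: 5.28
eef_pos: [0.5435, 0.2498, 0.0453]
tool_rot: [-0.001, 1.0, 0.0, 0.005]
contact_force: [-2.2, -1.1, 6.0]
gripper_width: 0.001
```

send_rows(motion="0 0 0.5 0 0 0 1;0 0 1 0 0 0 1;0 0 2 0 0 0 1;0 0 3 0 0 0 1;0 0 3 0 0 0 1;-1 -2 1.5 0 0 0 1;-1.5 -3 0 0 0 0 1;-1.5 -3.5 0 0 0 0 1;-1 -4 0 0 0 0 1;0 -4 0 0 0 0 1;0 -4 0 0 0 0 1;0 -4 0 0 0 0 1;0 0 0 0 0 0 1")

```text
t: 6.37
eef_pos: [0.4872, 0.0003, 0.1669]
tool_rot: [-0.003, 1.0, 0.005, 0.006]
contact_force: [-0.3, -0.8, -1.3]
gripper_width: -0.0
```

```bash
python3 - <<'E'
from h import *
for n in('top','side'):
    im=read_camera(n)[:,:,::-1]
    cv2.imwrite(f'pics/{n}3.png',im)
    a=im[155:265,195:355] if n=='top' else im[170:290,205:340]
    cv2.imwrite(f'pics/{n}3z.png',cv2.resize(a,None,fx=5,fy=5,interpolation=cv2.INTER_CUBIC))
print(get_obs()['q'])
E
```

```text
[ 0.75900769  0.45270149 -1.10103057  2.0154292   0.49297805  0.95239248
 -2.1470183 ]
```

View pics/top3.png

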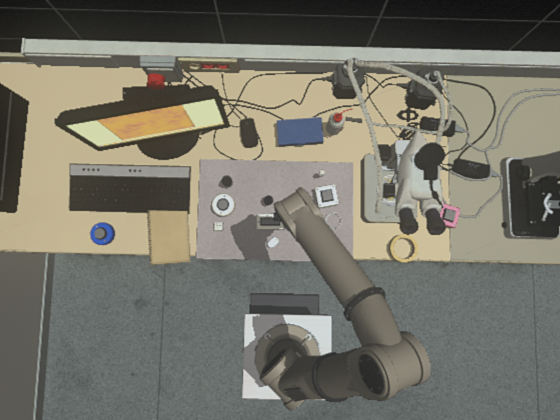

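View pics/side3z.png

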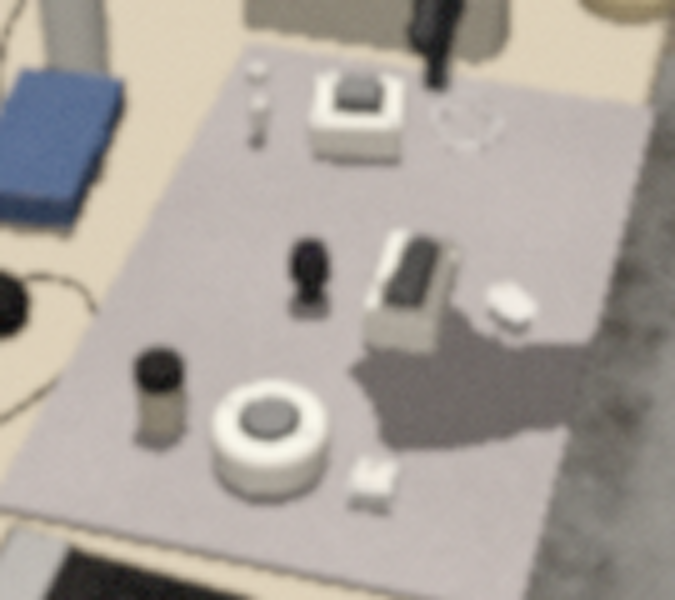

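View pics/top3z.png

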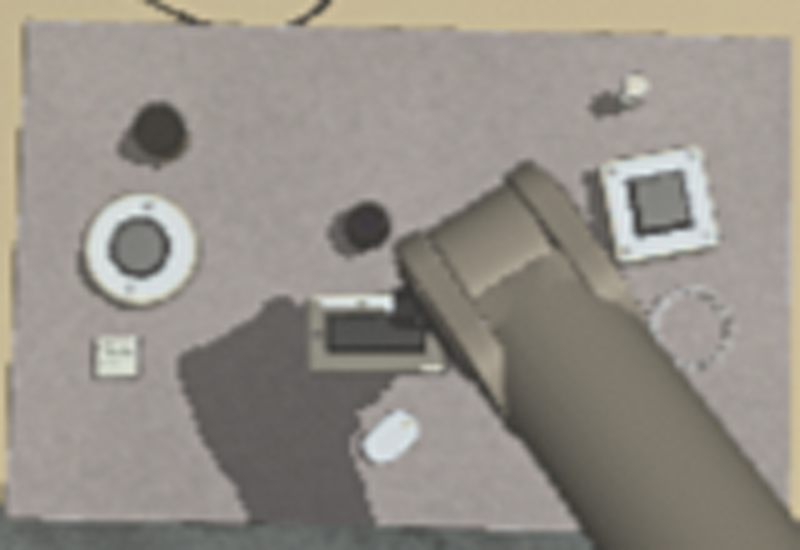

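send_rows(motion="0 0 0 0 0 7 1;0 0 0 0 0 7 1;0 0 0 0 0 7 1;0 0 0 0 0 7 1;0 0 0 0 0 7 1;0 0 0 0 0 7 1")

```text
t: 6.97
eef_pos: [0.4882, 0.0186, 0.172]
tool_rot: [-0.008, 0.927, 0.376, 0.008]
contact_force: [0.1, -0.3, 0.6]
gripper_width: -0.0
```

```bash
python3 - <<'E'
from h import *
print(get_obs()['q'])
E
```

```text
[ 0.84996162  0.55773051 -1.2836625   2.00198964  0.61114729  1.03728588
 -1.51901307]
```

send_rows(motion="1.5 -3 -0.5 0 0 0 1;1.5 -3 -0.5 0 0 0 1;2 -2.5 -0.5 0 0 0 1;2 -2.5 -1 0 0 0 1;1.5 -2 -1 0 0 0 1;0 0 0 0 0 0 1")

```text
t: 7.47
eef_pos: [0.5788, -0.101, 0.1398]
tool_rot: [-0.009, 0.92, 0.391, 0.012]
contact_force: [0.1, -0.7, 0.5]
gripper_width: 0.001
```

```bash
python3 - <<'E'
from h import *
print(get_obs()['q'])
im=read_camera('top')[:,:,::-1]
cv2.imwrite('pics/top4.png',im)
E
```

```text
[ 0.89419021  0.73150724 -1.16374919  1.80874875  0.73187187  1.09685331
 -1.29415981]
```

View pics/top4.png

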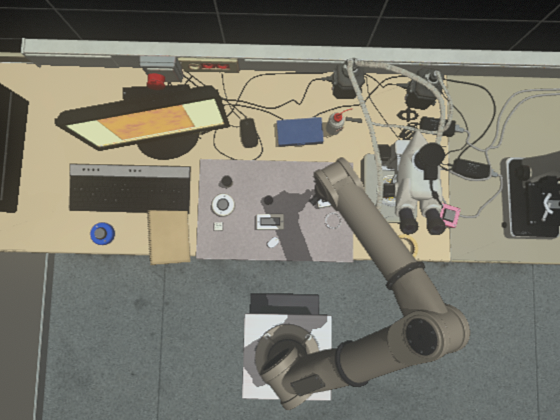

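```bash
cat > fit.py <<'E'
from h import *
from scipy.spatial.transform import Rotation as Ro
from scipy.optimize import least_squares
import itertools
o=get_obs()
D=[([1.227,0.477,0.022,1.555,-0.011,1.109,-0.083],[0.15752562,-0.65575457,0.23032044],[-8.94778669e-04,9.93058317e-01,1.17619501e-01,-1.74455246e-04]),
([0.75900769,0.45270149,-1.10103057,2.0154292,0.49297805,0.95239248,-2.1470183],[0.4872,0.0003,0.1669],[-0.003,1.0,0.005,0.006]),
([0.84996162,0.55773051,-1.2836625,2.00198964,0.61114729,1.03728588,-1.51901307],[0.4882,0.0186,0.172],[-0.008,0.927,0.376,0.008]),
(list(o['q']),list(o['eef_pos']),list(o['tool_rot']))]
import json,os
def mats(q,s,psi,phi,sp=(1,1,1)):
    ax=[[0,0,s[0]],[0,sp[0],0],[0,0,s[1]],[0,sp[1],0],[0,0,s[2]],[0,sp[2],0],[0,0,s[3]]]
    R=[Ro.from_rotvec([0,0,psi])]
    for i in range(7): R.append(R[-1]*Ro.from_rotvec(np.array(ax[i])*q[i]))
    R.append(R[-1]*Ro.from_rotvec([0,0,phi]))
    return R
if __name__=='__main__':
    for s in itertools.product((1,-1),repeat=4):
        best=None
        for p0 in (0,1.57,3.14,-1.57):
          for f0 in (0,1.57,3.14,-1.57):
            def res(x):
                return np.concatenate([(Ro.from_quat(np.roll(r,-1)).inv()*mats(q,s,*x)[-1]).as_rotvec() for q,p,r in D])
            r=least_squares(res,[p0,f0])
            if best is None or r.cost<best[0]: best=(r.cost,r.x)
        print(s,best)
E
python3 fit.py
```

```text
(1, 1, 1, 1) (np.float64(0.9305707539516178), array([1.78347576, 5.58331365]))
(1, 1, 1, -1) (np.float64(2.4840798151942813), array([2.37927486, 2.08599863]))
(1, 1, -1, 1) (np.float64(2.2652251482368997), array([2.66841983, 0.70571089]))
(1, 1, -1, -1) (np.float64(5.068091993219934), array([ 2.42263322, -2.01865013]))
(1, -1, 1, 1) (np.float64(3.3075485984922586), array([3.82151554, 2.97692305]))
(1, -1, 1, -1) (np.float64(2.428166031847462), array([-2.70872046,  0.25101491]))
(1, -1, -1, 1) (np.float64(2.6464959645989827), array([4.69378774, 4.36995895]))
(1, -1, -1, -1) (np.float64(0.24845583156790502), array([-1.80309669, -4.64906905]))
(-1, 1, 1, 1) (np.float64(1.070474215130867), array([3.57765967, 5.5128423 ]))
(-1, 1, 1, -1) (np.float64(3.2983253304229407), array([ 3.39883362, -3.47131241]))
(-1, 1, -1, 1) (np.float64(2.7764376668916046), array([-1.81610533,  0.626469  ]))
(-1, 1, -1, -1) (np.float64(3.5329982017114663), array([ 4.2262463 , -2.09282171]))
(-1, -1, 1, 1) (np.float64(4.735109034192079), array([-0.66238175,  2.89770816]))
(-1, -1, 1, -1) (np.float64(1.8103713254449203), array([-0.89842554,  0.18414774]))
(-1, -1, -1, 1) (np.float64(4.48340029415751), array([-0.59495426, -1.21245671]))
(-1, -1, -1, -1) (np.float64(2.7584826748933893e-05), array([-0.00798832,  1.56457019]))
```

```bash
cat > fit2.py <<'E'
from fit import *
S=(-1,-1,-1,-1); PSI,PHI=0,np.pi/2
terms=[(0,2,'h'),(1,0,'a1x'),(2,1,'y2'),(3,2,'L1'),(3,0,'e3x'),(4,1,'y4'),(4,0,'e4x'),(5,2,'L2'),(6,1,'y6'),(6,0,'e6x'),(7,2,'L3')]
A=[];b=[]
for q,p,r in D:
    R=mats(q,S,PSI,PHI)
    A.append(np.array([R[i].as_matrix()[:,k] for i,k,_ in terms]).T); b.append(p)
A=np.vstack(A);b=np.concatenate(b)
print(np.linalg.svd(A)[1].round(3))
for lam in(1e-3,1e-2,3e-2):
    x=np.linalg.solve(A.T@A+lam**2*np.eye(len(terms)),A.T@b)
    print(lam,{t[2]:round(v,3) for t,v in zip(terms,x)},np.abs(A@x-b).max())
E
python3 fit2.py
```

```text
[3.958 3.878 3.331 1.02  0.952 0.43  0.166 0.16  0.11  0.037 0.004]
0.001 {'h': np.float64(0.739), 'a1x': np.float64(0.001), 'y2': np.float64(-0.041), 'L1': np.float64(0.541), 'e3x': np.float64(0.017), 'y4': np.float64(-0.028), 'e4x': np.float64(-0.017), 'L2': np.float64(0.497), 'y6': np.float64(0.006), 'e6x': np.float64(0.047), 'L3': np.float64(0.775)} 0.0020035805926868384
0.01 {'h': np.float64(0.122), 'a1x': np.float64(0.01), 'y2': np.float64(-0.02), 'L1': np.float64(0.534), 'e3x': np.float64(0.004), 'y4': np.float64(-0.04), 'e4x': np.float64(0.025), 'L2': np.float64(0.483), 'y6': np.float64(-0.003), 'e6x': np.float64(0.008), 'L3': np.float64(0.128)} 0.0036981472986360887
0.03 {'h': np.float64(0.008), 'a1x': np.float64(0.024), 'y2': np.float64(-0.015), 'L1': np.float64(0.511), 'e3x': np.float64(-0.02), 'y4': np.float64(-0.039), 'e4x': np.float64(0.029), 'L2': np.float64(0.432), 'y6': np.float64(-0.009), 'e6x': np.float64(-0.057), 'L3': np.float64(0.024)} 0.003999482300566751
```

```bash
cat > sim.py <<'E'
from fit import *
S=(-1,-1,-1,-1)
terms=[(0,2),(2,1),(3,2),(4,1),(5,2),(7,2)]
L3=.36
A=[];b=[]
for q,p,r in D:
    R=mats(q,S,0,np.pi/2)
    A.append(np.array([R[i].as_matrix()[:,k] for i,k in terms[:5]]).T); b.append(np.array(p)-L3*R[7].as_matrix()[:,2])
A=np.vstack(A);b=np.concatenate(b)
x,*_=np.linalg.lstsq(A,b,rcond=None); x=np.append(x,L3)
def fk(q):
    R=mats(q,S,0,np.pi/2); M=[r.as_matrix() for r in R]
    p=sum(v*M[i][:,k] for v,(i,k) in zip(x,terms))
    el=x[0]*M[0][:,2]+x[1]*M[2][:,1]+x[2]*M[3][:,2]
    wr=el+x[3]*M[4][:,1]+x[4]*M[5][:,2]
    return p,R[-1],el,wr
def jac(q):
    p0,R0,_,_=fk(q); J=np.zeros((6,7))
    for i in range(7):
        d=q.copy(); d[i]+=1e-5; p,R,_,_=fk(d)
        J[:3,i]=(p-p0)/1e-5; J[3:,i]=(R*R0.inv()).as_rotvec()/1e-5
    return J
lo=np.array([-2.96,-.34,-1.41,.24,-1.37,.17,-2.96]);hi=np.array([2.96,2.1,1.46,2.44,4.51,1.92,2.96])
def run(q,rows,null=0,qn=None,sub=1,frac=1.0):
    q=np.array(q,float)
    for r in rows:
        p,R,_,_=fk(q); pt=p+np.array(r[:3])/100*frac; Rt=Ro.from_rotvec(np.radians(r[3:6]))*R
        for _ in range(4):
            p,R,_,_=fk(q); e=np.concatenate([pt-p,(Rt*R.inv()).as_rotvec()])
            J=jac(q); dq=J.T@np.linalg.solve(J@J.T+1e-5*np.eye(6),e)
            if null: dq+=null*(np.eye(7)-np.linalg.pinv(J)@J)@(np.array(qn)-q)
            q=np.clip(q+dq,lo,hi)
    return q
E
cat > t.py <<'E'
from sim import *
print(x.round(3),[np.abs(fk(q)[0]-p).max().round(4) for q,p,r in D])
q0=D[0][0]
a=np.array([[ -1,4,1,0,0,0]]*6+[[1,4,0,0,0,0],[2,3.3,0,0,0,0],[2.5,2.5,0,0,0,0],[2.8,2.5,0,0,0,0],[2.5,3,0,0,0,0],[2,3.5,0,0,0,0]]+[[1.5,3.8,0,0,0,0]]*10+[[2.8,1.5,-2.5,0,0,-4]]*3+[[2.8,1.5,-2.7,0,0,0]]*3+[[1,.3,-2,0,0,-1.3]]*2+[[0,0,-3,0,0,0],[0,0,3,0,0,0],[0,0,3,0,0,0],[0,0,3,0,0,0],[0,0,3,0,0,0]]+[[-1,-4,0,0,0,0]]*6)
q=run(q0,a); print('pred',q.round(2),fk(q)[0].round(3)); print('real',np.round(D[1][0],2))
for nl in (.01,.03,.1,.3):
    q=run(q0,a,nl,(lo+hi)/2); print(nl,q.round(2))
q=run(D[1][0],[[0,0,0,0,0,7]]*6); print(q.round(2),'real',np.round(D[2][0],2))
q=run(D[2][0],[[1.6,-2.2,-.6,0,0,0]]*5); print(q.round(2),'real',np.round(D[3][0],2))
for q,_,_ in D: print('elbow',fk(q)[2].round(3),'wrist',fk(q)[3].round(3))
E
python3 t.py
```

```text
[ 0.318 -0.031  0.543 -0.033  0.471  0.36 ] [np.float64(0.0011), np.float64(0.0052), np.float64(0.002), np.float64(0.0017)]
pred [ 0.71  0.44 -1.05  1.96  0.46  1.01 -2.15] [0.502 0.008 0.185]
real [ 0.76  0.45 -1.1   2.02  0.49  0.95 -2.15]
0.01 [ 0.18  0.28 -0.38  1.99  0.13  0.9  -1.86]
0.03 [-0.04  0.26 -0.12  2.    0.04  0.89 -1.77]
0.1 [-0.08  0.25 -0.07  2.    0.02  0.89 -1.76]
0.3 [-0.09  0.25 -0.07  2.    0.02  0.89 -1.75]
[ 0.86  0.56 -1.27  2.    0.61  1.04 -1.52] real [ 0.85  0.56 -1.28  2.    0.61  1.04 -1.52]
[ 0.89  0.71 -1.16  1.83  0.72  1.09 -1.34] real [ 0.89  0.73 -1.17  1.81  0.73  1.1  -1.3 ]
elbow [ 0.055 -0.245  0.8  ] wrist [ 0.157 -0.656  0.591]
elbow [ 0.151 -0.186  0.806] wrist [0.482 0.002 0.528]
elbow [ 0.167 -0.236  0.779] wrist [0.485 0.009 0.531]
elbow [ 0.203 -0.301  0.723] wrist [ 0.572 -0.11   0.5  ]
```

```bash
cat > s.py <<'E'
from sim import *
import random
q0=np.array(get_obs()['q'])
def to(q,P,yaw,n=None):
    p,_,_,_=fk(q); d=(np.array(P)-p)*100; n=int(max(np.ceil(np.linalg.norm(d)/3.8),np.ceil(abs(yaw)/6.8),1))
    m=max(1,n//2) # coarse
    return run(q,[[*(d/m),0,0,yaw/m]]*m),n
T=[.583,-.129,.10]
q,_=to(q0,T,0); print('direct',q.round(2),fk(q)[2].round(2),fk(q)[3].round(2))
random.seed(1); res=[]
for k in range(400):
    az=random.uniform(-.2,.9);r=random.uniform(.4,.7);z=random.uniform(.13,.3)
    P=[r*np.cos(az),r*np.sin(az),z]; y1,y2,y3=[random.choice([-84,-63,-42,-21,0,0,21,42,63]) for _ in range(3)]
    q,n1=to(q0,[.5,.0,.17],y1); q,n2=to(q,P,y2); q,n3=to(q,T,y3)
    if np.linalg.norm(fk(q)[0]-T)>.01: continue
    if (q<lo+.05).any() or (q>hi-.05).any(): continue
    res.append((fk(q)[2][1],np.round(P,2),y1,y2,y3,n1+n2+n3,q.round(2)))
res.sort(key=lambda v:-v[0])
for r in res[:8]: print(r)
E
time python3 s.py
```

```text
direct [ 0.9   0.79 -1.12  1.81  0.79  1.05 -1.28] [ 0.22 -0.32  0.7 ] [ 0.58 -0.14  0.46]
(np.float64(0.018429759568491078), array([0.45, 0.44, 0.16]), -84, -84, 21, 42, array([-0.18,  0.52,  0.36,  1.89, -0.22,  0.76, -1.62]))
(np.float64(0.014761165853476359), array([0.45, 0.34, 0.14]), -84, -63, -42, 36, array([-0.16,  0.53,  0.35,  1.86, -0.2 ,  0.8 , -2.66]))
(np.float64(-0.012066914004271217), array([0.4 , 0.43, 0.19]), -84, -84, 42, 42, array([-0.07,  0.5 ,  0.22,  1.89, -0.12,  0.75, -1.18]))
(np.float64(-0.02607126866550775), array([0.6 , 0.21, 0.29]), -84, -84, 0, 37, array([-0.02,  0.51,  0.14,  1.86, -0.05,  0.78, -2.38]))
(np.float64(-0.044811097788661054), array([0.61, 0.18, 0.24]), -63, -84, -21, 33, array([ 0.05,  0.5 ,  0.05,  1.86,  0.01,  0.78, -2.78]))
(np.float64(-0.05218191848050514), array([ 0.68, -0.07,  0.16]), -84, -84, 21, 30, array([ 0.08,  0.5 ,  0.01,  1.87,  0.04,  0.77, -2.56]))
(np.float64(-0.061050478215442384), array([0.35, 0.22, 0.19]), -63, -84, -42, 35, array([ 0.12,  0.51, -0.03,  1.84,  0.06,  0.81, -2.8 ]))
(np.float64(-0.09177637062753234), array([0.57, 0.31, 0.14]), -42, -63, -21, 29, array([ 0.24,  0.5 , -0.19,  1.86,  0.17,  0.77, -2.56]))
real	0m55.400s
user	0m55.769s
sys	0m0.116s
```

send_rows(motion="-1 1 0.5 0 0 -7 1;-1 1 0.5 0 0 -7 1;-1 1 0.5 0 0 -7 1;-1 1 0.5 0 0 -7 1;-1 1 0.5 0 0 -7 1;-1 1 0.5 0 0 -7 1;-1 1 0 0 0 -7 1;-1 1 0 0 0 -7 1;0 1 0 0 0 -7 1;0 1 0 0 0 -7 1;0 1 0 0 0 -7 1;0 0 0 0 0 -7 1")

```text
t: 8.52
eef_pos: [0.4875, 0.0497, 0.178]
tool_rot: [-0.003, 0.941, -0.336, 0.022]
contact_force: [-0.1, -1.1, 0.1]
gripper_width: -0.003
```

```bash
python3 - <<'E'
from sim import *
q=get_obs()['q'];print(q.round(2),[v.round(2) for v in fk(q)[2:]])
E
```

```text
[ 0.57  0.36 -0.96  2.03  0.41  0.91 -2.87] [array([ 0.15, -0.13,  0.83]), array([0.47, 0.05, 0.54])]
```

```bash
cat > s2.py <<'E'
from sim import *
import random
q0=np.array(get_obs()['q'])
def to(q,P,yaw):
    p,_,_,_=fk(q); d=(np.array(P)-p)*100; n=int(max(np.ceil(np.linalg.norm(d)/3.8),np.ceil(abs(yaw)/6.8),1))
    m=max(1,n//3); ok=True
    for _ in range(m):
        q=run(q,[[*(d/m),0,0,yaw/m]])
        if (q<lo+.04).any() or (q>hi-.04).any(): ok=False;break
    return q,n,ok
T=[.583,-.129,.10]
random.seed(2); res=[]
import time; t0=time.time()
while time.time()-t0<150:
    q=q0;N=0;seq=[];ok=True
    for k in range(random.choice([1,2,2])):
        az=random.uniform(-.2,.9);r=random.uniform(.36,.75);z=random.uniform(.13,.35)
        P=[r*np.cos(az),r*np.sin(az),z]; y=random.choice([-63,-42,-21,0,21,42,63,84])
        q,n,ok=to(q,P,y); N+=n; seq+=[np.round(P,2).tolist(),y]
        if not ok: break
    if not ok: continue
    y=random.choice([-63,-42,-21,0,21,42,63,84]); seq.append(y)
    q,n,ok=to(q,T,y);N+=n
    if not ok or np.linalg.norm(fk(q)[0]-T)>.01: continue
    res.append((fk(q)[2][1].round(3),N,seq,q.round(2).tolist()))
res.sort(key=lambda v:-v[0])
print(len(res))
for r in res[:8]: print(r)
E
time python3 s2.py
```

```text
788
(np.float64(-0.196), 25, [[0.37, -0.07, 0.26], 0, [0.4, -0.07, 0.24], 63, -63], [0.62, 0.57, -0.67, 1.86, 0.49, 0.83, -2.56])
(np.float64(-0.205), 31, [[0.49, 0.05, 0.22], 84, [0.47, 0.25, 0.16], -42, -42], [0.64, 0.58, -0.71, 1.86, 0.52, 0.84, -2.58])
(np.float64(-0.213), 35, [[0.39, -0.02, 0.19], 42, [0.4, 0.41, 0.15], 21, -63], [0.67, 0.59, -0.75, 1.86, 0.54, 0.85, -2.6])
(np.float64(-0.213), 28, [[0.37, 0.06, 0.16], 42, [0.26, 0.28, 0.14], 21, -63], [0.67, 0.6, -0.75, 1.86, 0.54, 0.85, -2.6])
(np.float64(-0.214), 25, [[0.34, 0.22, 0.21], 21, [0.53, 0.04, 0.24], 42, -63], [0.67, 0.6, -0.75, 1.86, 0.54, 0.86, -2.6])
(np.float64(-0.215), 23, [[0.35, 0.24, 0.29], 21, [0.53, -0.08, 0.14], 0, -21], [0.67, 0.6, -0.76, 1.86, 0.55, 0.86, -2.61])
(np.float64(-0.215), 26, [[0.35, 0.29, 0.32], 42, [0.32, 0.17, 0.14], 0, -42], [0.67, 0.6, -0.75, 1.86, 0.55, 0.86, -2.61])
(np.float64(-0.216), 20, [[0.45, 0.13, 0.28], 63, -63], [0.68, 0.6, -0.76, 1.86, 0.55, 0.86, -2.61])
real	2m30.907s
user	2m30.939s
sys	0m0.115s
```

```bash
python3 - <<'E'
from sim import *
q=np.array(get_obs()['q'])
for i in range(6):
    q=run(q,[[1.6,-3,-1.3,0,0,0]]); print(q.round(2),[v.round(2) for v in fk(q)[2:]])
E
```

```text
[ 0.59  0.4  -0.93  2.01  0.44  0.89 -2.82] [array([ 0.16, -0.14,  0.82]), array([0.49, 0.02, 0.52])]
[ 0.62  0.44 -0.9   1.99  0.47  0.88 -2.78] [array([ 0.17, -0.16,  0.81]), array([ 0.5 , -0.01,  0.51])]
[ 0.64  0.48 -0.87  1.96  0.5   0.88 -2.75] [array([ 0.18, -0.18,  0.8 ]), array([ 0.52, -0.04,  0.5 ])]
[ 0.67  0.53 -0.84  1.93  0.53  0.87 -2.71] [array([ 0.2 , -0.19,  0.79]), array([ 0.54, -0.07,  0.49])]
[ 0.69  0.57 -0.82  1.89  0.56  0.87 -2.67] [array([ 0.21, -0.21,  0.77]), array([ 0.55, -0.1 ,  0.47])]
[ 0.7   0.61 -0.79  1.85  0.58  0.87 -2.62] [array([ 0.22, -0.23,  0.76]), array([ 0.57, -0.13,  0.46])]
```

send_rows(motion="1.5 -3 -0.5 0 0 0 1;1.5 -3 -0.5 0 0 0 1;1.5 -3 -0.5 0 0 0 1;1.5 -3 -1 0 0 0 1;1.5 -3 -1 0 0 0 1;0 0 0 0 0 0 1")

```text
t: 9.02
eef_pos: [0.5625, -0.0825, 0.148]
tool_rot: [-0.006, 0.946, -0.323, 0.026]
contact_force: [-0.6, -0.9, -0.8]
gripper_width: 0.004
```

send_rows(motion="1 -2.3 -1 0.3 3 0 1;0.6 -1.7 -1.2 0 0 0 1;0.3 -1 -1.5 0 0 0 1;0 0 -1.5 0 0 0 1;0 0 0 0 0 0 1")

```text
t: 9.43
eef_pos: [0.5825, -0.1217, 0.0961]
tool_rot: [-0.003, 0.948, -0.317, 0.0]
contact_force: [-0.9, -1.1, -1.1]
gripper_width: -0.002
```

```bash
cat > look.py <<'E'
from h import *
import sys
k=sys.argv[1]
for n in('top','side'):
    im=read_camera(n)[:,:,::-1]
    cv2.imwrite(f'pics/{n}{k}.png',im)
    a=im[155:265,195:355] if n=='top' else im[170:290,205:340]
    cv2.imwrite(f'pics/{n}{k}z.png',cv2.resize(a,None,fx=5,fy=5,interpolation=cv2.INTER_CUBIC))
    p=proj(n,get_obs()['eef_pos']); print(n,(p+.5-np.array([195,155] if n=='top' else [205,170]))*5)
o=get_obs();print(o['t'],o['eef_pos'],o['tool_rot'].round(3),o['contact_force'],o['q'].round(2))
E
python3 look.py 5
```

```text
top [653.25486895 194.41432091]
side [355.66528281  49.98305091]
9.5333 [ 0.58374998 -0.12142388  0.09859012] [-0.003  0.949 -0.316  0.002] [-0.3852935   0.38851042 -0.10241011] [ 0.69  0.64 -0.8   1.82  0.56  0.92 -2.58]
```

View pics/side5z.png

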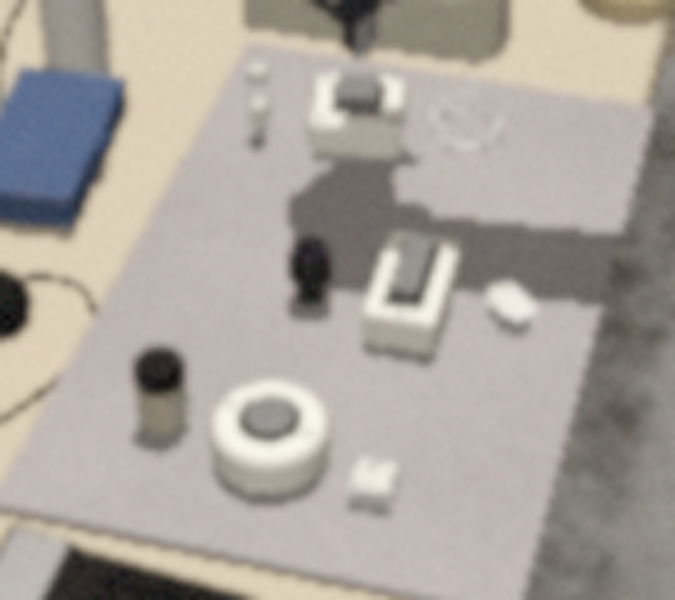

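View pics/top5.png

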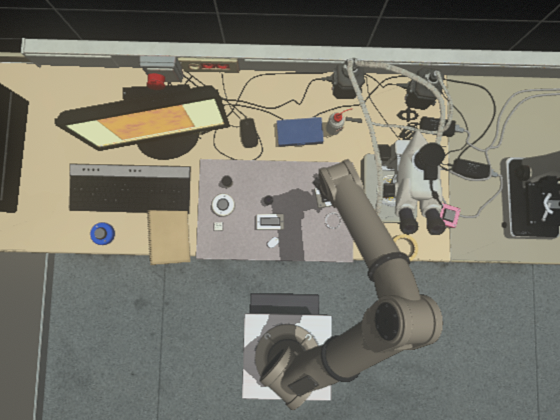

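send_rows(motion="0 -0.6 -1.3 0 0 0 1;0 0 -1 0 0 0 1;0 0 -0.7 0 0 0 1;0 0 -0.4 0 0 0 1;0 0 -0.3 0 0 0 1;0 0 0 0 0 0 1")

```text
t: 10.03
eef_pos: [0.5841, -0.1232, 0.061]
tool_rot: [-0.004, 0.95, -0.314, 0.004]
contact_force: [0.4, 0.2, 0.2]
gripper_width: -0.001
```

send_rows(motion="0 -0.4 0 0 0 0 1;0 -0.1 -0.3 0 0 0 1;0 0 -0.4 0 0 0 1;0 0 -0.3 0 0 0 1;0 0 -0.3 0 0 0 1")

```text
t: 10.45
eef_pos: [0.585, -0.1285, 0.0484]
tool_rot: [-0.004, 0.949, -0.314, 0.005]
contact_force: [-0.8, 0.5, 2.0]
gripper_width: 0.001
```

send_rows(motion="0 0 -0.3 0 0 0 1;0 0 -0.1 0 0 0 1;0 0 0 0 0 0 1")

```text
t: 10.7
eef_pos: [0.585, -0.1284, 0.0444]
tool_rot: [-0.004, 0.949, -0.314, 0.005]
contact_force: [-2.6, -0.9, 7.3]
gripper_width: 0.003
```

send_rows(motion="0 0 0.4 0 0 0 1;0 0 1 0 0 0 1;0 0 2.5 0 0 0 1;0 0 3 0 0 0 1;-1 2 2 0 0 0 1;-1.7 3.3 0 0 0 0 1;-1.7 3.3 0 0 0 0 1;-1.7 3.3 0 0 0 0 1;-1.7 3.3 0 0 0 0 1;-1.6 3.2 0 0 0 0 1;-0.8 1.5 0 0 0 0 1;0 0 0 0 0 0 1")

```text
t: 11.7
eef_pos: [0.4801, 0.0747, 0.1425]
tool_rot: [-0.005, 0.948, -0.317, 0.009]
contact_force: [0.1, 0.2, -0.1]
gripper_width: 0.0
```

```bash
python3 look.py 6
```

```text
top [374.68480049 326.22042641]
side [419.21895006 169.57428939]
11.8 [0.48190398 0.07140063 0.14222947] [-0.004  0.948 -0.319  0.01 ] [-0.07678644 -0.885548   -0.00316864] [ 0.48  0.42 -0.91  2.05  0.45  0.86 -2.91]
```

View pics/side6z.png

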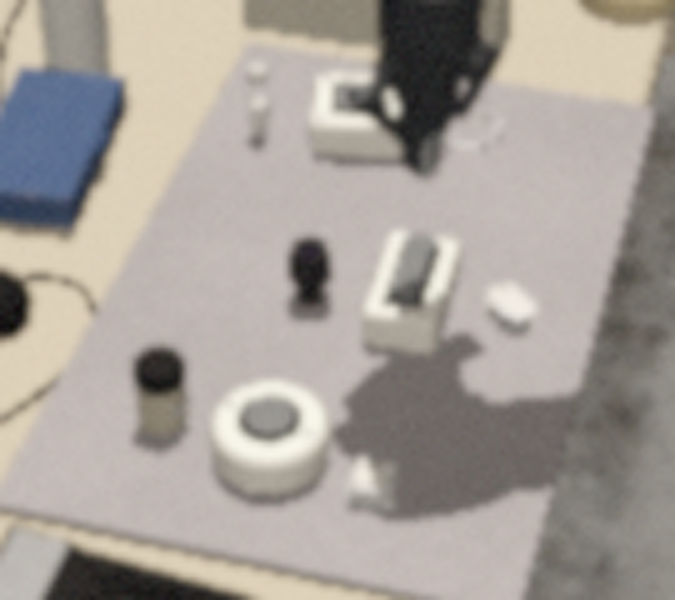

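send_rows(motion="0 0.2 0 0 0 7 1;0 0.2 0 0 0 7 1;0 0 -1 0 0 7 1;0 0 -1.2 0 0 7 1;0 0 -1.5 0 0 7 1;0 0 -0.8 0 0 0 1;0 0 0 0 0 0 1")

```text
t: 12.38
eef_pos: [0.4896, 0.0631, 0.0963]
tool_rot: [-0.006, 1.0, -0.017, 0.011]
contact_force: [-0.5, -0.0, 0.5]
gripper_width: 0.005
```

Correct the lateral drift and tilt.

send_rows(motion="-0.7 1.2 -1 0.7 1.2 0 1;0 0 -1 0 0 0 1;0 0 -0.5 0 0 0 1;0 0 0 0 0 0 1")

```text
t: 12.72
eef_pos: [0.4835, 0.0742, 0.0695]
tool_rot: [-0.012, 1.0, -0.024, -0.001]
contact_force: [0.2, 0.0, 0.3]
gripper_width: -0.004
```

send_rows(motion="0 0 -0.3 -1.4 0 0 1;-0.1 0.1 -0.5 0 0 0 1;0 0 -0.3 0 0 0 1;0 0 0 0 0 0 1")

```text
t: 13.05
eef_pos: [0.4828, 0.0758, 0.058]
tool_rot: [0.001, 1.0, -0.025, 0.0]
contact_force: [0.2, -0.4, 1.3]
gripper_width: 0.002
```

```bash
python3 look.py 7
```

```text
top [373.00725818 333.06990924]
side [414.39302358 259.71912487]
13.15 [0.48301487 0.07570314 0.05840653] [ 0.001  1.    -0.025  0.   ] [-0.39582668  0.29125314  0.86160851] [ 0.45  0.61 -0.92  2.08  0.69  0.79 -2.53]
```

View pics/side7z.png

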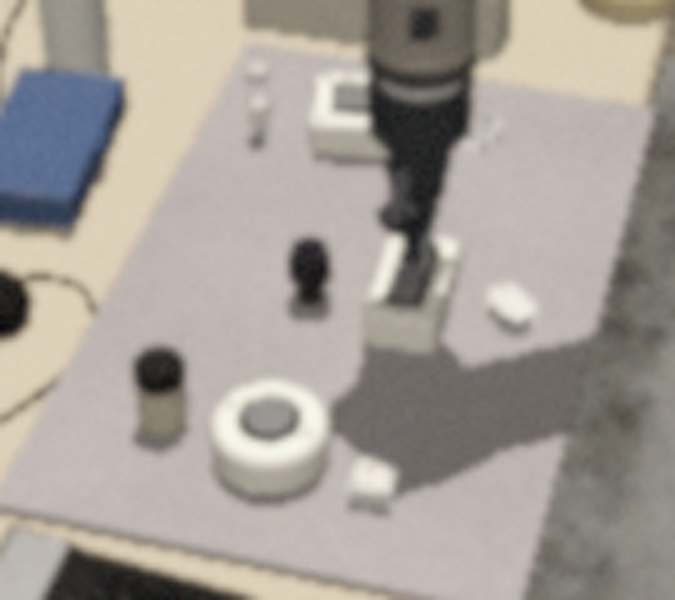

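Fingertips centred on the bar. Press.

send_rows(motion="0 0 -0.3 0 0 0 1;0 0 -0.4 0 0 0 1;0 0 -0.3 0 0 0 1;0 0 -0.2 0 0 0 1;0 0 -0.1 0 0 0 1;0 0 0 0 0 0 1")

```text
t: 13.65
eef_pos: [0.4836, 0.0757, 0.0452]
tool_rot: [0.0, 1.0, -0.026, 0.001]
contact_force: [-2.1, -0.1, 5.5]
gripper_width: 0.0
```

send_rows(motion="0 0 -0.15 0 0 0 1;0 0 0 0 0 0 1")

```text
t: 13.82
eef_pos: [0.4836, 0.0757, 0.0442]
tool_rot: [0.001, 1.0, -0.026, 0.001]
contact_force: [-2.5, -1.9, 7.1]
gripper_width: 0.003
```

send_rows(motion="0 0 0.4 0 0 0 1;0 0 1 0 0 0 1;0 0 2.5 0 0 0 1;0 0 4 0 0 0 1;0 0 4 0 0 0 1;-0.5 0 4 0 0 0 1;-1.5 0 3.5 0 0 0 1;-2 0 3 0 0 0 1;-2 0 2 0 0 0 1;-2 0 0 0 0 0 1;0 0 0 0 0 0 1;0 0 0 0 0 0 1")

```text
t: 14.82
eef_pos: [0.3983, 0.0784, 0.3003]
tool_rot: [0.003, 1.0, -0.024, -0.001]
contact_force: [0.9, -0.5, 0.2]
gripper_width: 0.001
```

```bash
python3 look.py 8
```

```text
top [359.10284001 439.75868019]
side [542.48197383  12.48891372]
14.9167 [0.39818499 0.07880584 0.29963545] [ 0.001  1.    -0.023 -0.002] [ 0.0637709   0.16160176 -0.13106927] [ 1.    0.04 -1.32  2.    0.05  1.14 -1.97]
```

View pics/side8z.png

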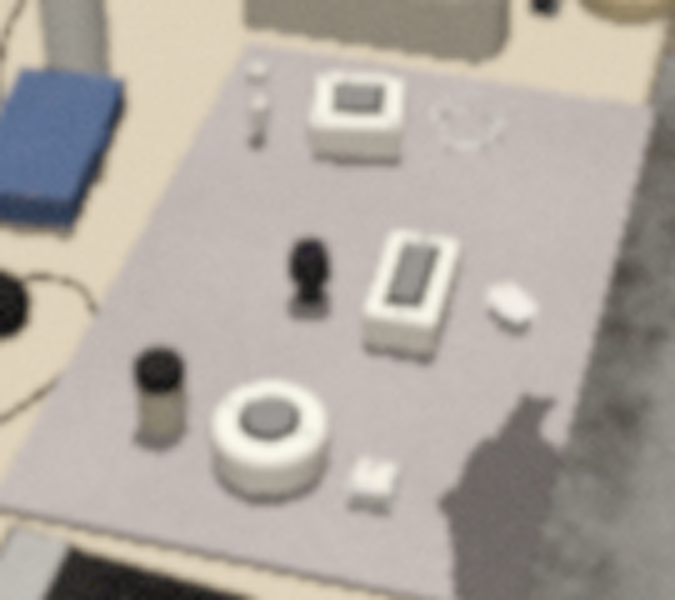

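View pics/top8z.png

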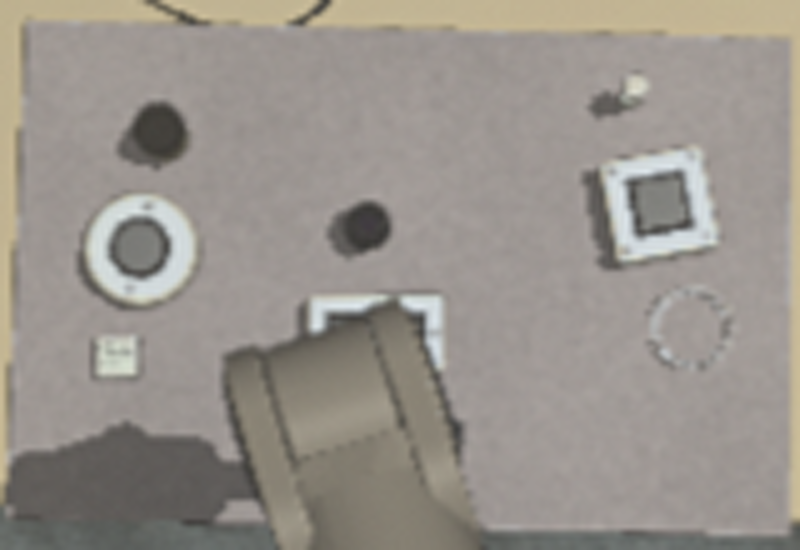

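All three keys sit visibly lower than before, at side-crop pixels (270,418), (358,97) and (411,274). The switch boxes and bystanders are where they were, and the arm is clear.

```bash
python3 -c "
from station import *
print(hand_in())"
```

```text
the job is handed in; nothing more can be done
None
```

I pressed the three keys in order with closed fingertips: round, then square, then bar. I handed the job in at about 15 s, well under the 51 s limit.

- **Key presses:** Every key went fully down. The table shows travel (key plus springy cap) at the last reading on each press. Forces and depths match a key at its stop (8 mm) plus the cap's give, and no reading came near 25 N.

| Key | Travel | Force |
|---|---|---|
| Round | 10.7 mm | about 6 N |
| Square | 11.6 mm | 7.3 N |
| Bar | 11.8 mm | 7.1 N |

- **Final pictures:** All three keys look lowered. In the side view nothing has moved. In the top view the arm hides the loupe and part of the bar switch. The fingertips ended at z = 0.30 m with no contact force.
- **Route to the square key:** On the first approach the forearm came close to the microscope. I backed off, turned the tool and came in with the elbow farther from it; no contact showed in the readings.
- **Disagreement between cameras:** The two cameras differed by up to 7 mm in y on the round and square keys, and about 3 mm on the bar. I used roughly the average for each. Before pressing, the side view agreed with the arm's measured position.

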